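# Slide the cover plate off its riser and cover the vial rack

## Task

Cover the empty vial rack with the blue cover plate. The plate lies in a channel where its sides cannot be gripped: slide it along the channel until about a third of its length sticks out past the riser's front edge and let go of it there, then take it afresh by the two free side edges of the part that sticks out, and lay it (do not drop it) flat on top of the rack, centred and square with it, long side along long side. Leave the rack standing on the bench and the beaker, bottle and dish where they are.

Things in the scene. Friction and masses are not known exactly. Their poses are not given: they have to be found in the camera images.
- plate: loose blue flat cover plate, small blank white label on top, 160 mm long (x) x 68 wide (y) x 6 thick, about 80 g. Origin: centre of its underside; z up. Starts flat in the riser's channel, x along the riser's x, front end 8 to 24 mm behind the riser's front edge. Slides on the deck if pushed at its rear end or pressed and dragged; tips off if over half of it sticks out
- riser: fixed grey raised deck, 235 mm long (x) x 92 wide (y), surface 60 above the bench. Origin: centre of its underside; front end at x = -117.5 mm, towards the robot. Rails 10 mm wide and 10 above the deck along both sides, x -117.5 to +67.5; channel 72 wide, open at both ends; 50 to 70 mm of bare deck behind the plate. Legs set back 20 mm from the front edge
- riser_edge (a point): middle of the riser's front edge at deck height (60 mm above the bench); axes as the riser's: x points back along the channel, away from the front edge, z up. The plate is slid towards its -x
- rack: loose pale grey ten-cell vial rack, empty, 138 mm long (its y) x 58 mm wide (its x) x 26 mm high, about 150 g, standing on the bench. Origin: centre of its underside; z up. The plate is to lie on its top rim, 26 mm above the origin, the plate's x along the rack's y, either way round
- tall_beaker: bystander: empty glass beaker, 71 x 77 x 114 mm, origin at the centre of its underside
- blue_bottle: bystander: small jar with a blue cap, 57 mm wide, 76 mm high, origin at the centre of its underside
- dish: bystander: covered round dish, 62 mm wide, 14 mm high, origin at the centre of its underside
Mind the look-alikes: they are no part of the job. Several things look just like the rack: the one meant starts farthest to the robot's left.

How it is judged:
On the way:
1. the plate lies flat on the riser's deck with 35 to 75 mm of its length past the front edge, let go of (x of plate in the frame of riser_edge between 0.005 and 0.045 m and z of plate in the frame of riser_edge between -0.003 and 0.003 m and angle between plate's own z axis and vertical below 0.05 rad and contact force between the fingers and plate below 0.1 N and linear speed of plate below 0.02 m/s), for 0.2 s.
At the end, for the whole second after the job is handed in: The plate, right side up, lies at rest and released flat on the top rim of the rack (tilt under 0.06 rad), its centre within 12 mm of the rack's across and 18 mm along the rack, long sides parallel within 0.15 rad; the rack stands upright on the bench (x of plate in the frame of rack between -0.012 and 0.012 m and y of plate in the frame of rack between -0.018 and 0.018 m and z of plate in the frame of rack between 0.023 and 0.03 m and angle between the x axis of plate and the y axis of rack, either way round below 0.15 rad and angle between each of plate, rack's own z axis and vertical below 0.06 rad and height (world z) of rack below 0.005 m and linear speed of plate below 0.02 m/s and contact force between the fingers and plate below 0.1 N); the robot touches nothing.
It fails at once if the plate is dropped (it falls freely faster than 0.7 m/s, about 25 mm of fall) (linear speed of plate above 0.7 m/s and contact force between anything else and plate below 0.05 N).
It fails at once if the beaker, the bottle or the dish is moved more than 40 mm (distance of any of tall_beaker, blue_bottle, dish from where it was at the start of the episode above 0.04 m).
It also fails if it takes over 48 s, if anything falls off the work surface, if the arm or the gripper's body presses on something with over 40 N, if the wrist force passes 120 N, or if a joint passes its speed limit or range.

## Robot

A 7-joint arm with a two-finger parallel gripper is mounted at the origin on a cart in front of the work surface, level with it; the furniture and walls round the work are solid. World frame = base frame: x ahead of the robot, y to its left, z up, the work surface at z = 0. Lengths are in m, angles in rad, forces in N, time in s.
With the tool pointing down it reaches from about 0.4 to 0.925 m from the base axis. Payload 4.1 kg.
Tool frame: the origin (TCP) lies at the very end of the fingers, on their centre line; the grasp point (between the pads) lies 19 mm behind it; z points along the fingers, y is the line along which they close (so a half turn about z gives the same grasp; the last joint's range is limited). The gripper opens to 85 mm and grips with 20 to 120 N. Pads are 22 mm wide; open, the fingers measure 114 mm over their backs; the gripper's body (76 mm by 85 mm) begins 54 mm behind the grasp point. The pads swing forward as they close: fully open they stand 13 mm farther back than shut.
Start: joints at [1.198, 0.398, 0.045, 1.537, -0.019, 1.207, -0.051], TCP at [0.176, -0.626, 0.231] pointing down, gripper open.
Joint ranges: [-2.82, 2.82], [-0.49, 2.23], [-1.37, 1.46], [0, 2.46], [-1.36, 4.5], [0.23, 2], [-2.94, 2.94]. Speed limits (rad/s): [2.57, 2.57, 3.14, 3.14, 3.14, 3.14, 3.14].

## Interface

Orientations are given as [roll, pitch, yaw] about the fixed x, y, z axes, in that order (R = Rz(yaw) Ry(pitch) Rx(roll)).
In Python, from bench import bot gives the robot as it stands. The module is installed in compiled form; this text tells all that it offers.
- The arm moves only by the tool step_arm, never from a script. Its argument "commands" is a list of rows, each a list of 6 numbers: the shift along the tool's x, y, z in cm, then the turn, a rotation vector about the tool's x, y, z in degrees. A call has 1 to 8 rows; each row is the pose to reach, as a shift and turn from the pose commanded when the call began, along the tool's axes at that moment; what a row does not reach only later rows make up. A row lasts 1/10 s, in which the tool goes at most 50 mm and 8.59 degrees, less where a joint would pass 70% of its speed; a pose out of reach is approached as far as the arm can. A call with a gripper value outside its range is refused whole. "jaw" is the finger opening in cm, from 0 to 8.54, set as the call begins (left out, the last holds). The fingers move at their own pace and stop on an object; "force" is the grip in N (left out, the last holds). Time passes only in rows, so rows that repeat a pose let the fingers close. It gives the time, the measured TCP pose, the force, the opening and the grip force at its end, in the units of the state.
- bot.get_state(): the state, without advancing time (a new reading comes with each control period).
- bot.read_camera(name): name is "scene" or "top" or "wrist"; returns the picture (480x640x3 uint8, red, green, blue); there is no depth.
- bot.camera_info(name): a dict with "camera_matrix" (3x3 intrinsics, pixels), "k1" (the pictures are not rectified: a ray, as slopes to the right and down, at radius r is drawn at 1 + k1 r^2 times it, then the intrinsics apply), "T" (4x4, takes a point from camera to world coordinates); the wrist camera has in their place "tool_from_camera" (4x4, takes a point from camera to tool coordinates, whose origin is the TCP and whose axes are the flange's). Camera axes: x right, y down, z forward; pixel columns grow to the right and rows downward; lengths in m; the calibration is good to about 2 mm. A picture is of the moment at which its call begins: read the wrist's pose just before it. camera_info takes no time and is no camera call.
- bot.close_job(): hands the job in; it is judged then, once.
The state is a dict: "clock": time; "joint_pos": joint angles; "joint_vel": joint speeds; "tau": joint torques, N m; "position": TCP position; "tcp_rot": TCP orientation; "wrist_force": force on the tool from outside, world axes, zero at the start; "torque": the same for the moment, N m; "finger_gap": opening from 0.0 (shut) to 1.0 (fully open); "grasp_force": force on a finger pad.
Only numpy, scipy, OpenCV 4.12 (cv2) and the standard library are available. Lean on these libraries where they do the work, as an engineer would, in place of code of your own. Each camera call takes 0.05 s, during which the arm holds its last target. There are 200 camera calls.

## Working session

There is one attempt and no reset: what is moved stays moved. The work goes in short steps, Python scripts to look and compute and a tool call to move; the robot and the scene stay as the last step left them, time stands still between calls to the robot, and variables do not carry over. Pictures are saved under pics/ and viewed, at most 10 in all, crops included, and the job is handed in when it is done.

Besides the shell and the picture viewer there is one more tool, called after "Emit:" as name(argument=value, ...) on one line, values as JSON. step_arm: Moves the arm, as the interface text tells. Its arguments: {"type":"object","properties":{"commands":{"type":"array","items":{"type":"array","items":{"type":"number"}}},"jaw":{"type":"number"},"force":{"type":"number"}},"required":["commands"]}

```bash
mkdir -p pics; python3 - <<'E'
from bench import bot
import cv2,numpy as np
print(bot.get_state())
for n in("scene","top"):
    im=bot.read_camera(n);cv2.imwrite(f"pics/{n}0.png",im[:,:,::-1]);print(n,bot.camera_info(n))
print(bot.camera_info("wrist"))
E
```

```text
{'clock': 0.0, 'joint_pos': array([ 1.19797415,  0.39919573,  0.04504292,  1.53787179, -0.01868806,
        1.2069043 , -0.05069586]), 'joint_vel': array([ 0.0024598 ,  0.00193692,  0.00029527,  0.00032062,  0.00222096,
       -0.00075541,  0.00026937]), 'tau': array([ 4.41022976e-04, -4.75127578e+01,  1.36457071e+00, -2.54219198e+01,
        1.14849073e-02,  9.47721186e-03,  3.78201534e-06]), 'position': array([ 0.17560958, -0.6251718 ,  0.23026489]), 'tcp_rot': array([-3.13964055e+00,  1.50098715e-04,  2.73934604e-01]), 'wrist_force': array([-0.62381488, -0.64997933,  0.05497848]), 'torque': array([-0.01198482,  0.00262726,  0.06315455]), 'grasp_force': 0.0, 'finger_gap': 0.9966443347623792}
scene {'camera_matrix': array([[437.51589812,   0.        , 319.34062792],
       [  0.        , 437.51589812, 235.19656974],
       [  0.        ,   0.        ,   1.        ]]), 'k1': -0.03634626323595701, 'T': array([[-0.74795361, -0.4763415 ,  0.46223822,  0.12877682],
       [-0.66364808,  0.54894956, -0.50815903,  0.57594541],
       [-0.01168823, -0.68684289, -0.72671193,  0.71749971],
  
[... 379 characters left out ...]
 0.11891618],
       [-0.01065828, -0.17282369, -0.98489511,  1.18150815],
       [ 0.        ,  0.        ,  0.        ,  1.        ]])}
{'camera_matrix': array([[399.08197861,   0.        , 326.67140578],
       [  0.        , 399.08197861, 232.81182463],
       [  0.        ,   0.        ,   1.        ]]), 'k1': 0.010174190078627176, 'tool_from_camera': array([[ 1.37886123e-03, -9.49737812e-01, -3.13043427e-01,
         8.09870531e-02],
       [ 9.99998883e-01,  1.12909404e-03,  9.79149731e-04,
         3.47961007e-04],
       [-5.76480056e-04, -3.13044427e-01,  9.49738308e-01,
        -1.42366582e-01],
       [ 0.00000000e+00,  0.00000000e+00,  0.00000000e+00,
         1.00000000e+00]])}
```

View pics/top0.png

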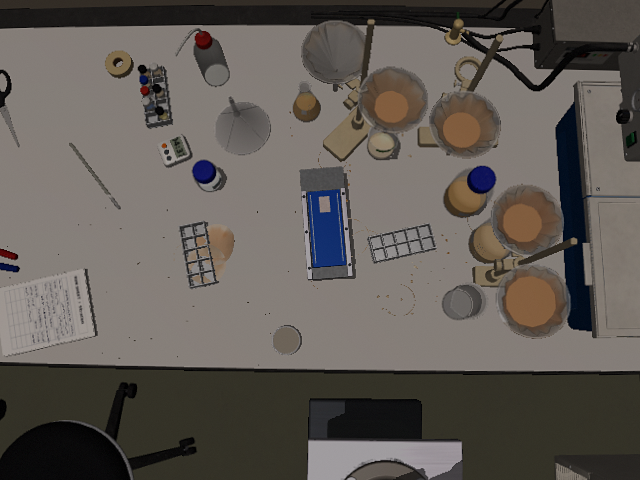

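View pics/scene0.png

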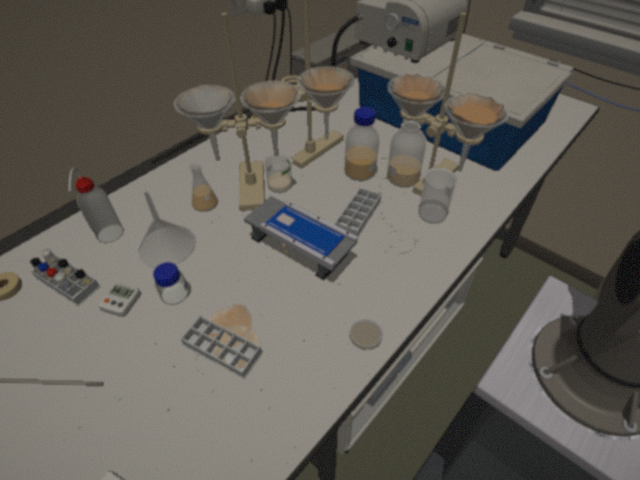

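The top view shows two empty ten-cell racks: A at (198,255) and B at (402,243). The filled vial rack at (155,95) holds vials, so it isn't a candidate. World y points left in this picture, so A is the empty rack farthest to the robot's left. I'll confirm that in a crop while measuring.

```bash
cat > h.py <<'E'
import numpy as np,cv2
from bench import bot
from scipy.spatial.transform import Rotation as Ro
def rays(px,ci):
    K=ci["camera_matrix"];px=np.atleast_2d(np.float64(px))
    d=np.array([ci["k1"],0,0,0,0.])
    u=cv2.undistortPointsIter(px.reshape(-1,1,2),K,d,None,None,(3,50,1e-9)).reshape(-1,2)
    return np.c_[u,np.ones(len(u))]
def toplane(px,ci,z,T=None):
    T=ci["T"] if T is None else T
    r=rays(px,ci)@T[:3,:3].T;o=T[:3,3]
    return o+r*((z-o[2])/r[:,2])[:,None]
def wristT(st,ci):
    T=np.eye(4);T[:3,:3]=Ro.from_euler('xyz',st["tcp_rot"]).as_matrix();T[:3,3]=st["position"]
    return T@ci["tool_from_camera"]
def rect(p):  # centre, (long,short), yaw of long side
    (c,(w,h),a)=cv2.minAreaRect(np.float32(p[:,:2]*1000))
    if w<h: w,h,a=h,w,a+90
    a=(a+90)%180-90
    return np.round(np.array(c)/1000,4),round(w,1),round(h,1),round(a,2)
E
python3 - <<'E'
from h import *
im=cv2.imread("pics/top0.png");ci=bot.camera_info("top")
hsv=cv2.cvtColor(im,cv2.COLOR_BGR2HSV)
def big(m,x0,y0,x1,y1):
    r=np.zeros_like(m);r[y0:y1,x0:x1]=m[y0:y1,x0:x1]
    c=max(cv2.findContours(r,0,cv2.CHAIN_APPROX_NONE)[0],key=cv2.contourArea);return c.reshape(-1,2)
blue=cv2.inRange(hsv,(105,120,50),(130,255,255))
c=big(blue,290,160,365,290);print("plate px",cv2.minAreaRect(c),rect(toplane(c,ci,.066)))
crop=lambda x0,y0,x1,y1:cv2.resize(im[y0:y1,x0:x1],(390,400),interpolation=cv2.INTER_CUBIC)
cv2.imwrite("pics/crop1.png",np.hstack([crop(160,200,258,300),crop(280,160,378,290)]))
g=cv2.cvtColor(im,cv2.COLOR_BGR2GRAY);print(g[255,170:225].tolist(),g[240:300,330].tolist())
print(toplane([[198,255],[402,243],[155,95]],ci,.026),toplane([[287,340],[207,175],[462,302]],ci,0))
E
```

```text
plate px ((326.0178527832031, 227.95497131347656), (75.71427154541016, 33.135826110839844), 85.03025817871094) (array([0.5825, 0.1245]), 159.4, 67.8, 5.43)
[128, 127, 128, 127, 128, 128, 127, 128, 128, 128, 128, 128, 130, 134, 94, 33, 87, 82, 103, 130, 127, 126, 123, 123, 122, 126, 126, 71, 29, 112, 126, 120, 117, 117, 118, 117, 115, 117, 119, 100, 45, 107, 117, 113, 113, 112, 112, 110, 111, 113, 115, 118, 121, 124, 104] [45, 45, 45, 44, 46, 45, 45, 45, 45, 46, 46, 46, 47, 45, 45, 46, 46, 46, 47, 46, 46, 47, 46, 46, 45, 44, 19, 89, 87, 86, 85, 83, 84, 83, 85, 86, 86, 84, 35, 54, 129, 128, 127, 128, 127, 127, 128, 128, 127, 128, 128, 127, 128, 128, 127, 127, 128, 128, 128, 127]
[[ 0.52794445  0.39622952  0.026     ]
 [ 0.55902447 -0.03694514  0.026     ]
 [ 0.89261256  0.51512118  0.026     ]] [[ 0.35270448  0.20423145  0.        ]
 [ 0.71289014  0.39200219  0.        ]
 [ 0.43726071 -0.16752794  0.        ]]
```

View pics/crop1.png

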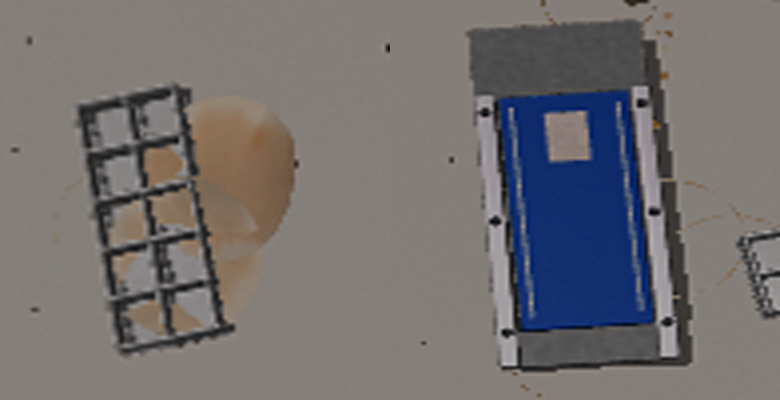

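The crop confirms rack A (left panel): empty, ten cells, standing on a stain. The plate measures 159 x 68 mm, which agrees with the stated size. Next I'll measure the riser's front edge and the rack.

```bash
python3 - <<'E'
from h import *
im=cv2.imread("pics/top0.png");ci=bot.camera_info("top");g=cv2.cvtColor(im,cv2.COLOR_BGR2GRAY)
hsv=cv2.cvtColor(im,cv2.COLOR_BGR2HSV)
blue=cv2.inRange(hsv,(105,120,50),(130,255,255));m=np.zeros_like(blue);m[160:290,290:365]=blue[160:290,290:365]
c=max(cv2.findContours(m,0,1)[0],key=cv2.contourArea).reshape(-1,2)
# front edge of deck
pts=[]
for x in range(316,344):
    col=g[270:284,x].astype(int);k=np.argmin(np.diff(col));pts.append([x,270+k+.5])
P=toplane(pts,ci,.06);a=np.radians(5.43);u=np.array([np.cos(a),np.sin(a)])
print("edge along u",np.median(P[:,:2]@u),"plate centre along u",np.array([.5825,.1245])@u, "edge fit deg",np.degrees(np.polyfit(P[:,1],P[:,0],1)[0]))
mk=np.zeros_like(g);mk[215:295,170:225]=(g[215:295,170:225]<85)*255
mk=cv2.morphologyEx(mk,cv2.MORPH_CLOSE,np.ones((3,3)))
c=max(cv2.findContours(mk,0,1)[0],key=cv2.contourArea).reshape(-1,2)
print("rack hull",rect(toplane(c,ci,.026)),cv2.minAreaRect(c))
# scene view of the rack
im=cv2.imread("pics/scene0.png");g=cv2.cvtColor(im,cv2.COLOR_BGR2GRAY);ci=bot.camera_info("scene")
mk=np.zeros_like(g);mk[310:385,175:270]=(g[310:385,175:270]<95)*255
c=max(cv2.findContours(mk,0,1)[0],key=cv2.contourArea).reshape(-1,2)
print("rack scene",rect(toplane(c,ci,.026)),cv2.boundingRect(c))
st=bot.get_state();R=Ro.from_euler('xyz',st["tcp_rot"]).as_matrix()
for w in([.23,-.36,.30],[.42,-.13,.30],[.44,.14,.30]): print(np.round(R.T@(np.array(w)-st["position"])*100,1))
E
```

```text
edge along u 0.4886180125468334 plate centre along u 0.5916674443428347 edge fit deg -5.496562710205059
rack hull (array([0.5294, 0.3954]), 139.0, 61.0, 13.15) ((198.38783264160156, 254.58021545410156), (64.19883728027344, 28.875314712524414), 79.4389877319336)
rack scene (array([0.5194, 0.4072]), 135.8, 57.2, 13.17) (183, 341, 79, 36)
[ 12.4 -24.1  -6.9]
[ 36.9 -41.1  -6.9]
[ 46.1 -66.5  -6.9]
```

Emit:
step_arm(commands=[[12.4,-24.1,-7,0,0,0],[12.4,-24.1,-7,0,0,0],[12.4,-24.1,-7,0,0,0],[12.4,-24.1,-7,0,0,0],[12.4,-24.1,-7,0,0,0],[12.4,-24.1,-7,0,0,0],[37,-41,-7,0,0,0],[37,-41,-7,0,0,0]], jaw=0)

```text
clock: 0.9
position: [0.2942, -0.2822, 0.3016]
tcp_rot: [3.14, -0.001, 0.271]
wrist_force: [2.0, -0.8, -0.4]
finger_gap: -0.002
grasp_force: 0.0
```

Emit:
step_arm(commands=[[16.2,-11.3,0,0,0,0],[16.2,-11.3,0,0,0,0],[16.2,-11.3,0,0,0,0],[16.2,-11.3,0,0,0,0],[23.5,-33,0,0,0,5],[23.5,-33,0,0,0,10.1],[23.5,-33,0,0,0,10.1],[23.5,-33,0,0,0,10.1]])

```text
clock: 1.7
position: [0.429, 0.0708, 0.3011]
tcp_rot: [3.141, -0.0, 0.097]
wrist_force: [1.4, -0.5, 0.8]
finger_gap: -0.002
grasp_force: 0.0
```

```bash
cat > go.py <<'E'
from h import *
import sys
# go.py x y z yawdeg : move needed in tool axes (cm), deg about tool z
def need(p,yaw):
    st=bot.get_state();R=Ro.from_euler('xyz',st["tcp_rot"]).as_matrix()
    T=(Ro.from_euler('xyz',[np.pi,0,np.radians(yaw)])).as_matrix()
    print("pos",np.round(st["position"],4),"rot",np.round(st["tcp_rot"],4),"F",np.round(st["wrist_force"],1),"gap",round(st["finger_gap"],3),"t",st["clock"])
    print("shift",np.round(R.T@(np.array(p)-st["position"])*100,2),"turn",np.round(np.degrees(Ro.from_matrix(R.T@T).as_rotvec()),2))
if __name__=="__main__":
    v=[float(a) for a in sys.argv[1:]];need(v[:3],v[3])
E
python3 - <<'E'
from h import *
c=np.array([.5825,.1245]);a=np.radians(5.43);u=np.array([np.cos(a),np.sin(a)])
from go import need
for d in(.080+.011+.015,):
    p=c+u*d;print(p);need([*p,.12],5.43)
E
```

```text
[0.68802433 0.13453073]
pos [0.429  0.0708 0.3011] rot [ 3.1408e+00 -1.0000e-04  9.7300e-02] F [ 1.4 -0.5  0.8] gap -0.002 t 1.7
shift [26.39 -3.85 18.11] turn [ 0.04 -0.01  0.14]
```

Emit:
step_arm(commands=[[26.4,-3.9,0,0,0,0],[26.4,-3.9,0,0,0,0],[26.4,-3.9,0,0,0,0],[26.4,-3.9,0,0,0,0],[26.4,-3.9,6,0,0,0],[26.4,-3.9,9,0,0,0],[26.4,-3.9,9,0,0,0],[26.4,-3.9,9,0,0,0]])

```text
clock: 2.5
position: [0.687, 0.1329, 0.2078]
tcp_rot: [3.141, 0.007, 0.098]
wrist_force: [0.2, 0.6, 0.7]
finger_gap: -0.003
grasp_force: 0.0
```

```bash
python3 go.py .688 .1345 .085 5.43; python3 - <<'E'
from h import *
st=bot.get_state();im=bot.read_camera("wrist");cv2.imwrite("pics/w1.png",im[:,:,::-1]);ci=bot.camera_info("wrist");T=wristT(st,ci)
hsv=cv2.cvtColor(im,cv2.COLOR_RGB2HSV);blue=cv2.inRange(hsv,(105,120,40),(130,255,255))
c=max(cv2.findContours(blue,0,1)[0],key=cv2.contourArea).reshape(-1,2)
print(cv2.boundingRect(c),rect(toplane(c,ci,.066,T)))
E
```

```text
pos [0.687  0.1329 0.2078] rot [3.1411 0.0065 0.0978] F [0.2 0.6 0.7] gap -0.003 t 2.5
shift [ 0.19 -0.16 12.28] turn [0.03 0.37 0.18]
(279, 245, 88, 102) (array([0.6192, 0.1289]), 89.2, 67.2, 5.67)
```

View pics/w1.png

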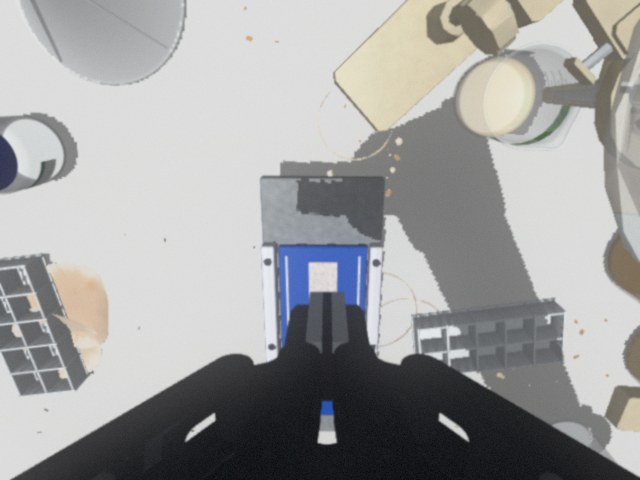

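The wrist view shows the plate's rear end at row 245 with bare deck behind it (rows 178-245). Its rear position agrees with the top view to 1.5 mm. I'll descend onto the bare deck.

Emit:
step_arm(commands=[[0.2,-0.15,4,0,0.35,0.15],[0.2,-0.15,8,0,0.35,0.15],[0.2,-0.15,12.3,0,0.35,0.15],[0.2,-0.15,13.4,0,0.35,0.15],[0.2,-0.15,13.8,0,0.35,0.15],[0.2,-0.15,14.1,0,0.35,0.15],[0.2,-0.15,14.3,0,0.35,0.15],[0.2,-0.15,14.3,0,0.35,0.15]])

```text
clock: 3.35
position: [0.6914, 0.1354, 0.0702]
tcp_rot: [-3.141, -0.009, 0.095]
wrist_force: [-0.2, -0.1, 0.2]
finger_gap: -0.001
grasp_force: 0.0
```

```bash
python3 go.py .609 .127 .0625 5.43
```

```text
pos [0.6914 0.1354 0.0702] rot [-3.1414 -0.009   0.0948] F [-0.2 -0.1  0.2] gap -0.001 t 3.35
shift [-8.29  0.06  0.7 ] turn [-0.01 -0.52  0.  ]
```

Emit:
step_arm(commands=[[0,0,0,0,-0.3,0],[0,0,0.2,0,-0.3,0],[0,0,0.4,0,-0.3,0],[0,0,0.4,0,-0.3,0]])

```text
clock: 3.75
position: [0.69, 0.135, 0.0638]
tcp_rot: [3.141, -0.0, 0.095]
wrist_force: [0.4, 0.2, -0.5]
finger_gap: -0.0
grasp_force: 0.0
```

Emit:
step_arm(commands=[[0,0,0.15,0,0,0],[-1,0,0.15,0,0,0],[-2,0,0.15,0,0,0],[-2.8,0,0.15,0,0,0],[-3.6,0,0.15,0,0,0],[-4.4,0,0.15,0,0,0],[-5.2,0,0.15,0,0,0],[-6,0,0.15,0,0,0]])

```text
clock: 4.55
position: [0.6301, 0.1293, 0.0629]
tcp_rot: [3.141, -0.001, 0.095]
wrist_force: [0.5, 0.6, 0.1]
finger_gap: 0.003
grasp_force: 0.2
```

```bash
cat > meas.py <<'E'
from h import *
im=bot.read_camera("top")[:,:,::-1];ci=bot.camera_info("top");import sys
cv2.imwrite(f"pics/{sys.argv[1]}.png",im)
hsv=cv2.cvtColor(im,cv2.COLOR_BGR2HSV);b=cv2.inRange(hsv,(105,120,40),(130,255,255));m=np.zeros_like(b);m[160:330,290:365]=b[160:330,290:365]
k=cv2.findContours(m,0,1)[0];c=np.vstack([x.reshape(-1,2) for x in k if cv2.contourArea(x)>60])
P=toplane(c,ci,.066)[:,:2];a=np.radians(5.43);u=np.array([np.cos(a),np.sin(a)])
s=P@u;print(rect(P),"front along u",s.min(),"overhang mm",(0.4886-s.min())*1000)
E
python3 meas.py t2; python3 go.py .609 .127 .0625 5.43
```

```text
(array([0.5398, 0.1203]), 159.9, 67.9, 5.41) front along u 0.4687887206638493 overhang mm 19.811279336150676
pos [0.6286 0.1292 0.0627] rot [3.1408e+00 8.0000e-04 9.5500e-02] F [-1.2  0.3 -0.2] gap 0.001 t 4.6
shift [-1.97  0.03  0.02] turn [0.04 0.05 0.04]
```

Emit:
step_arm(commands=[[-0.7,0,0,0,0,0],[-1.4,0,0,0,0,0],[-2.1,0,0,0,0,0],[-2.7,0,0,0,0,0],[-3.2,0,0,0,0,0],[-3.5,0,0,0,0,0],[-3.5,0,0,0,0,0]])

```text
clock: 5.3
position: [0.5953, 0.126, 0.0627]
tcp_rot: [3.141, -0.0, 0.095]
wrist_force: [-0.1, -0.5, 0.4]
finger_gap: 0.003
grasp_force: 0.0
```

```bash
python3 meas.py t3; python3 go.py .609 .127 .0625 5.43
```

```text
(array([0.5043, 0.1168]), 159.7, 67.7, 5.42) front along u 0.43326098353059955 overhang mm 55.33901646940043
pos [0.5955 0.126  0.0626] rot [ 3.1413e+00 -5.0000e-04  9.5000e-02] F [ 0.7 -0.1  0.7] gap 0.001 t 5.35
shift [1.35 0.03 0.01] turn [ 0.01 -0.03  0.01]
```

Emit:
step_arm(commands=[[2,0,0,0,0,0],[2,0,-5,0,0,0],[2,0,-10,0,0,0],[2,0,-14,0,0,0],[2,0,-19,0,0,0],[-3,-6,-19,0,0,0],[-12,-26.7,-19,0,0,0],[-12,-26.7,-19,0,0,0]])

```text
clock: 6.15
position: [0.5282, 0.25, 0.2532]
tcp_rot: [3.142, -0.002, 0.093]
wrist_force: [0.2, 0.4, -0.2]
finger_gap: 0.003
grasp_force: 0.0
```

Emit:
step_arm(commands=[[-8.5,-18,0,0,0,0],[-8.5,-18,0,0,0,0],[-8.5,-18,0,0,0,0],[-8.5,-18,0,0,0,0],[-8.5,-18,0,0,0,0]], jaw=8.54)

```text
clock: 6.65
position: [0.4197, 0.4281, 0.2534]
tcp_rot: [-3.136, 0.002, 0.109]
wrist_force: [-0.6, -0.5, -0.1]
finger_gap: 0.844
grasp_force: 0.0
```

```bash
python3 meas.py t4; python3 - <<'E'
from h import *
st=bot.get_state();im=bot.read_camera("wrist")[:,:,::-1];cv2.imwrite("pics/w2.png",im);print(st)
E
```

```text
(array([0.5043, 0.1168]), 159.7, 67.8, 5.36) front along u 0.43326098353059955 overhang mm 55.33901646940043
{'clock': 6.7, 'joint_pos': array([-0.19259849,  0.39828919, -0.87748862,  1.61747469,  0.31550491,
        1.27433711, -2.59114802]), 'joint_vel': array([ 0.06307682, -0.00366472,  0.07330917,  0.00240429,  0.03494837,
        0.01262468,  0.00927616]), 'tau': array([ -2.05006935, -39.50965405,  -8.90750527, -24.71366465,
        -0.27505752,  -0.13053398,  -0.08017652]), 'position': array([0.42317132, 0.42440523, 0.25287254]), 'tcp_rot': array([-3.13945785e+00,  4.15868471e-04,  1.04028951e-01]), 'wrist_force': array([ 0.62549775,  0.34223061, -0.08982821]), 'torque': array([-0.06322099,  0.01522395, -0.03913694]), 'grasp_force': 0.0, 'finger_gap': 0.9275243887420971}
```

View pics/w2.png

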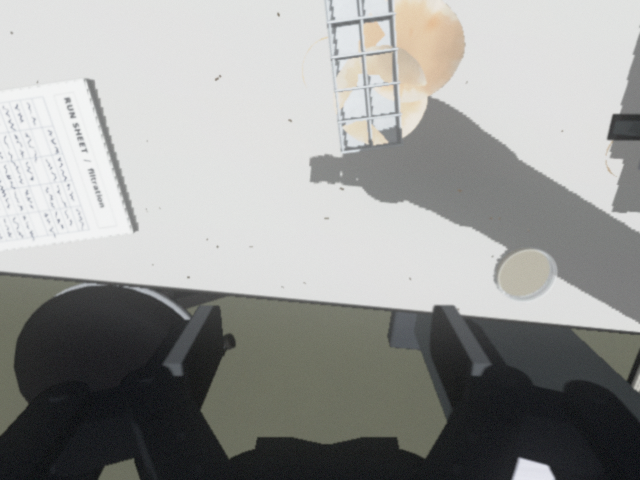

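The rack is cut off at the top of the frame (columns 330-400, front edge at row 148). I'll step forward to see all of it.

Emit:
step_arm(commands=[[7.6,4.8,0,0,0,0],[7.6,4.8,0,0,0,0],[7.6,4.8,0,0,0,0],[7.6,4.8,0,0,0,0],[7.6,4.8,0,0,0,0],[7.6,4.8,0,0,0,0]])

```text
clock: 7.35
position: [0.5064, 0.3803, 0.2528]
tcp_rot: [-3.141, -0.001, 0.097]
wrist_force: [-0.1, -0.7, -0.1]
finger_gap: 0.999
grasp_force: 0.0
```

```bash
python3 - <<'E'
from h import *
st=bot.get_state();im=bot.read_camera("wrist")[:,:,::-1];cv2.imwrite("pics/w3.png",im)
ci=bot.camera_info("wrist");T=wristT(st,ci);print(st["position"],st["tcp_rot"],np.abs(st["joint_vel"]).max(),st["joint_pos"][6])
# predicted pixel of the rack
Tc=np.linalg.inv(T);p=Tc@np.array([.529,.397,.026,1]);K=ci["camera_matrix"];print("pred",(K@(p[:3]/p[2]))[:2])
cv2.imwrite("pics/w3c.png",cv2.resize(im[40:300,240:500],(600,600),interpolation=cv2.INTER_CUBIC))
E
```

```text
[0.50639765 0.38028795 0.25283697] [-3.14149039e+00 -8.06885205e-04  9.65947453e-02] 0.005909496995297643 -2.463502200701134
pred [310.49131346 166.40814356]
```

View pics/w3c.png

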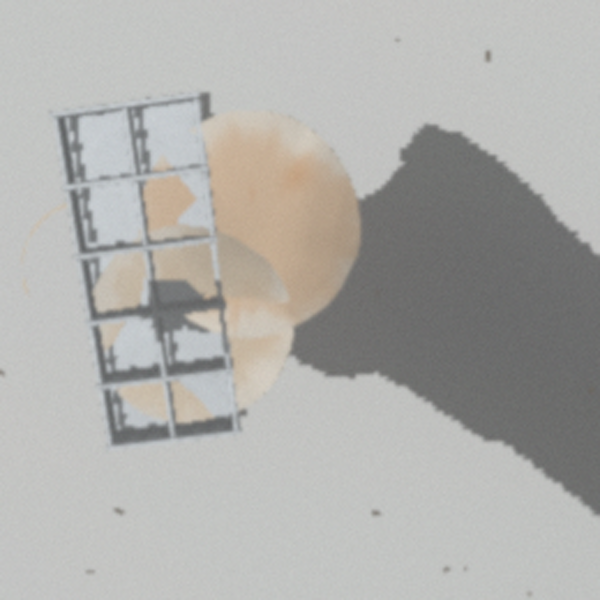

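The rack's rim corners in the crop are (53,113), (204,95), (240,430) and (110,445). I'll cast these to the rim height and check them against 138 x 58 mm.

```bash
python3 - <<'E'
from h import *
st=bot.get_state();ci=bot.camera_info("wrist");T=wristT(st,ci)
c=np.array([[53,113],[204,95],[240,430],[110,445]])/(600/260)+[240,40]
P=toplane(c,ci,.026,T);print(P.round(4),P.mean(0),[np.linalg.norm(P[i]-P[i-1]).round(4) for i in range(4)],rect(P))
a=np.radians(5.4);u=np.array([np.cos(a),np.sin(a)])
g=np.array([.5043,.1168])-u*.054
from go import need
print(g);need([*g,.25],5.4)
E
```

```text
[[0.5919 0.4439 0.026 ]
 [0.6038 0.3879 0.026 ]
 [0.4745 0.3598 0.026 ]
 [0.4625 0.4137 0.026 ]] [0.53314639 0.40132308 0.026     ] [np.float64(0.1328), np.float64(0.0573), np.float64(0.1323), np.float64(0.0552)] (array([0.533 , 0.4018]), 132.8, 57.3, 12.26)
[0.45053965 0.11171815]
pos [0.5064 0.3804 0.2529] rot [-3.1416e+00 -9.0000e-04  9.6800e-02] F [-0.8  0.7  0.6] gap 1.004 t 7.4
shift [-8.16 26.2   0.28] turn [-0.   -0.05  0.15]
```

Emit:
step_arm(commands=[[-8.2,26.2,0,0,0,0],[-8.2,26.2,0,0,0,0],[-8.2,26.2,0,0,0,0],[-8.2,26.2,0,0,0,0],[-8.2,26.2,0,0,0,0],[-8.2,26.2,0,0,0,0],[-8.2,26.2,8,0,0,0],[-8.2,26.2,12,0,0,0]])

```text
clock: 8.2
position: [0.4522, 0.1104, 0.1532]
tcp_rot: [3.14, -0.007, 0.093]
wrist_force: [0.8, -0.2, -1.3]
finger_gap: 0.998
grasp_force: 0.0
```

Emit:
step_arm(commands=[[0,0,0,0,0,0],[0,0,0,0,0,0],[0,0,0,0,0,0]])

```text
clock: 8.5
position: [0.4525, 0.1124, 0.155]
tcp_rot: [-3.141, -0.005, 0.096]
wrist_force: [-0.2, 0.7, 0.1]
finger_gap: 0.998
grasp_force: 0.0
```

```bash
python3 meas.py t5; python3 go.py .4505 .1117 .040 5.4;python3 - <<'E'
from h import *
im=bot.read_camera("wrist")[:,:,::-1];cv2.imwrite("pics/w4.png",im)
E
```

```text
(array([0.5798, 0.1384]), 46.1, 17.8, -62.3) front along u 0.5740316168078962 overhang mm -85.43161680789618
pos [0.4527 0.1124 0.1551] rot [-3.1414 -0.006   0.096 ] F [ 0.1  0.3 -0.5] gap 1.0 t 8.55
shift [-0.3   0.05 11.51] turn [-0.01 -0.34  0.1 ]
```

View pics/w4.png

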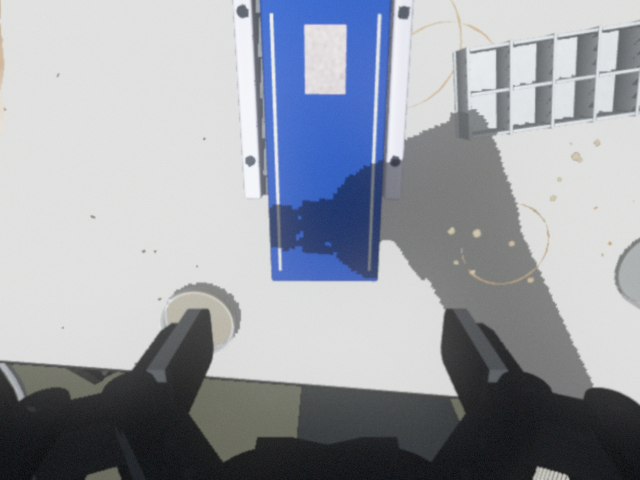

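The plate's protruding end (columns 272-380, front at row 280) is centred between the open fingers (tips at columns 212 and 445), and both side edges are free. I'll descend and grip.

Emit:
step_arm(commands=[[-0.3,0,4,0,-0.3,0],[-0.3,0,7,0,-0.3,0],[-0.3,0,9,0,-0.3,0],[-0.3,0,10.5,0,-0.3,0],[-0.3,0,11.5,0,-0.3,0],[-0.3,0,11.5,0,-0.3,0],[-0.3,0,11.5,0,-0.3,0]])

```text
clock: 9.3
position: [0.4487, 0.1112, 0.0384]
tcp_rot: [-3.142, 0.003, 0.095]
wrist_force: [-0.7, -0.9, 0.3]
finger_gap: 1.0
grasp_force: 0.0
```

```bash
python3 go.py .4505 .1117 .040 5.4
```

```text
pos [0.4487 0.1112 0.0384] rot [-3.1415e+00  2.7000e-03  9.5000e-02] F [-0.7 -0.9  0.3] gap 1.0 t 9.3
shift [ 0.18 -0.03 -0.17] turn [-0.    0.16  0.04]
```

Emit:
step_arm(commands=[[0,0,0,0,0,0],[0,0,0,0,0,0],[0,0,0,0,0,0],[0,0,0,0,0,0],[0,0,0,0,0,0],[0,0,0,0,0,0]], jaw=5.5, force=60)

```text
clock: 9.9
position: [0.4486, 0.1119, 0.0388]
tcp_rot: [-3.141, 0.002, 0.095]
wrist_force: [-2.6, 1.4, 5.6]
finger_gap: 0.78
grasp_force: 64.9
```

Emit:
step_arm(commands=[[0,0,-0.5,0,0,0],[0,0,-1,0,0,0],[0,0,-2,0,0,0],[0,0,-3,0,0,0],[0,0,-4,0,0,0],[0,0,-4,0,0,0],[0,0,-4,0,0,0]])

```text
clock: 10.6
position: [0.4483, 0.1104, 0.0779]
tcp_rot: [3.141, 0.004, 0.094]
wrist_force: [-0.5, -0.4, 0.4]
finger_gap: 0.774
grasp_force: 67.3
```

```bash
python3 - <<'E'
from h import *
st=bot.get_state();print(st["position"],st["tcp_rot"],st["wrist_force"],st["finger_gap"],st["grasp_force"])
im=bot.read_camera("wrist")[:,:,::-1];s=bot.read_camera("scene")[:,:,::-1]
cv2.imwrite("pics/g1.png",np.hstack([cv2.resize(im[:360],(400,300)),cv2.resize(s[120:360,180:500],(400,300))]))
cv2.imwrite("pics/g1w.png",im)
E
```

```text
[0.44830504 0.11042569 0.07792507] [3.14093336 0.0036456  0.09434186] [-0.54729702 -0.39270574  0.4345042 ] 0.7742958138916466 67.31085777282715
```

View pics/g1.png

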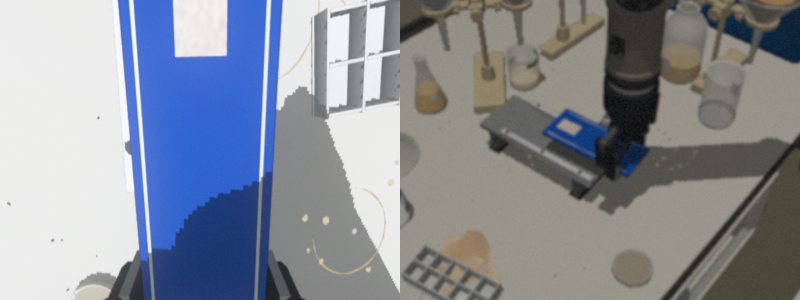

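```bash
python3 go.py .4765 .3867 .12 12.7
```

```text
pos [0.4477 0.1105 0.0773] rot [3.1412 0.0051 0.0947] F [-0.8 -0.6 -0.7] gap 0.773 t 10.7
shift [  5.45 -27.22  -4.31] turn [ 0.01  0.29 -7.28]
```

Now a gentle carry: lift first, then sideways at 3-4 cm per row.

Emit:
step_arm(commands=[[0,0,-2,0,0,0],[0,0,-4.3,0,0,0],[0.5,-2,-4.3,0,0,0],[1,-5,-4.3,0,0,0],[2,-8.5,-4.3,0,0,-1.5],[2.6,-12,-4.3,0,0,-3],[3.2,-15.5,-4.3,0,0,-4.5],[3.8,-19,-4.3,0,0,-6]])

```text
clock: 11.5
position: [0.4678, 0.3046, 0.1196]
tcp_rot: [3.141, 0.006, 0.201]
wrist_force: [-0.0, -0.5, -0.8]
finger_gap: 0.778
grasp_force: 67.3
```

```bash
python3 go.py .4765 .3867 .12 12.7
```

```text
pos [0.4678 0.3046 0.1196] rot [3.1414 0.0057 0.2006] F [-0.  -0.5 -0.8] gap 0.778 t 11.5
shift [ 2.49 -7.87 -0.06] turn [ 0.01  0.32 -1.21]
```

Emit:
step_arm(commands=[[1,-3,0,0,0.1,-0.5],[2,-5.5,0,0,0.3,-1.2],[2.5,-7.5,0,0,0.3,-1.2],[2.5,-7.9,0,0,0.3,-1.2],[2.5,-7.9,2,0,0.3,-1.2],[2.5,-7.9,4,0,0.3,-1.2],[2.5,-7.9,6,0,0.3,-1.2],[2.5,-7.9,6,0,0.3,-1.2]])

```text
clock: 12.3
position: [0.475, 0.3825, 0.057]
tcp_rot: [3.138, 0.005, 0.22]
wrist_force: [-0.7, -1.5, -0.4]
finger_gap: 0.779
grasp_force: 67.3
```

Emit:
step_arm(commands=[[0,0,0,0,0,0],[0,0,0,0,0,0],[0,0,0,0,0,0]])

```text
clock: 12.6
position: [0.4773, 0.3864, 0.0615]
tcp_rot: [-3.14, -0.003, 0.22]
wrist_force: [0.3, 0.1, -0.2]
finger_gap: 0.771
grasp_force: 67.3
```

```bash
python3 go.py .4765 .3867 .012 12.7; python3 - <<'E'
from h import *
st=bot.get_state();im=bot.read_camera("wrist")[:,:,::-1];t=bot.read_camera("top")[:,:,::-1]
cv2.imwrite("pics/p1.png",np.hstack([cv2.resize(im[:400],(480,300)),cv2.resize(t[200:300,150:250],(300,300))]))
hsv=cv2.cvtColor(im,cv2.COLOR_BGR2HSV);b=cv2.inRange(hsv,(105,120,40),(130,255,255))
ci=bot.camera_info("wrist");T=wristT(st,ci)
c=max(cv2.findContours(b,0,1)[0],key=cv2.contourArea).reshape(-1,2);z=st["position"][2]+.0272
P=toplane(c,ci,z,T)[:,:2];
a=np.radians(12.7);u=np.array([np.cos(a),np.sin(a)]);v=np.array([-u[1],u[0]]);s=(P-st["position"][:2])@u;w=(P-st["position"][:2])@v
print(cv2.boundingRect(c),"far end from TCP",s.max())
for lo in(.03,.06,.09,.12):
    k=(s>lo-.01)&(s<lo+.01);print(lo,w[k].min(),w[k].max())
E
```

```text
pos [0.4773 0.3864 0.0615] rot [-3.1404e+00 -2.8000e-03  2.2040e-01] F [ 0.3  0.1 -0.2] gap 0.771 t 12.6
shift [-0.08 -0.04  4.95] turn [-0.07 -0.16 -0.07]
(189, 0, 262, 406) far end from TCP 0.1053206582189242
0.03 -0.0331744230176279 0.03306091885536239
0.06 -0.032843215957816994 0.03373055612708425
0.09 -0.03225819134892352 0.034401244986108824Traceback (most recent call last):
  File "<stdin>", line 11, in <module>
    return umr_minimum(a, axis, None, out, keepdims, initial, where)
ValueError: zero-size array to reduction operation minimum which has no identity
```

View pics/p1.png

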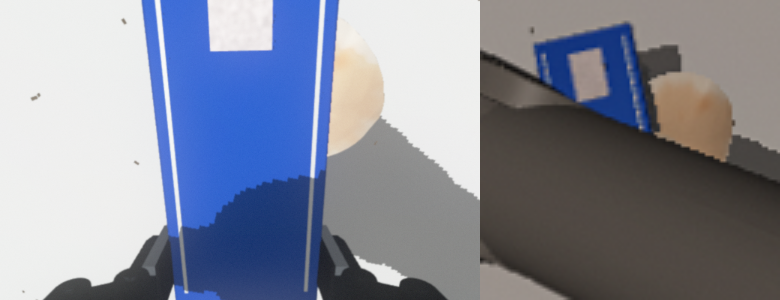

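The plate is level: its width reads 66-67 mm all along. I'll cross-check its far end in the top view, with corners at about (168.3,215.0) and (200.7,207.7).

```bash
python3 - <<'E'
from h import *
P=toplane([[168.3,215],[200.7,207.7]],bot.camera_info("top"),.0887);print(P,P.mean(0),np.linalg.norm(P[0]-P[1]))
E
```

```text
[[0.60010855 0.44684458 0.0887    ]
 [0.61602734 0.38083547 0.0887    ]] [0.60806795 0.41384002 0.0887    ] 0.06790147769806396
```

Emit:
step_arm(commands=[[0,0,1.5,0,0,0],[0,0,3,0,0,0],[0,0,4,0,0,0],[0,0,4.5,0,0,0],[0,0,4.9,0,0,0],[0,0,4.9,0,0,0],[0,0,4.9,0,0,0]])

```text
clock: 13.4
position: [0.4768, 0.3862, 0.0115]
tcp_rot: [-3.141, -0.001, 0.221]
wrist_force: [0.0, 0.6, -1.4]
finger_gap: 0.778
grasp_force: 67.3
```

Emit:
step_arm(commands=[[0,0,0.2,0,0,0],[0,0,0.4,0,0,0],[0,0,0.5,0,0,0],[0,0,0.5,0,0,0]])

```text
clock: 13.8
position: [0.4766, 0.3859, 0.0062]
tcp_rot: [-3.141, -0.001, 0.221]
wrist_force: [1.2, 0.7, -0.0]
finger_gap: 0.778
grasp_force: 67.3
```

Emit:
step_arm(commands=[[0,0,0.1,0,0,0],[0,0,0.2,0,0,0],[0,0,0.2,0,0,0]])

```text
clock: 14.1
position: [0.4768, 0.3861, 0.0057]
tcp_rot: [3.141, -0.001, 0.22]
wrist_force: [-1.9, -3.3, 9.7]
finger_gap: 0.777
grasp_force: 68.2
```

Contact is 9.7 N upward at the expected height, so I'll release.

Emit:
step_arm(commands=[[0,0,0,0,0,0],[0,0,0,0,0,0],[0,0,0,0,0,0],[0,0,0,0,0,0],[0,0,0,0,0,0]], jaw=8.54)

```text
clock: 14.6
position: [0.4766, 0.386, 0.0041]
tcp_rot: [-3.141, -0.001, 0.221]
wrist_force: [-0.8, 0.3, 0.3]
finger_gap: 0.995
grasp_force: 0.0
```

Emit:
step_arm(commands=[[0,0,-1,0,0,0],[0,0,-2,0,0,0],[0,0,-4,0,0,0],[0,0,-8,0,0,0],[0,0,-12,0,0,0],[0,0,-17,0,0,0],[0,0,-22,0,0,0],[0,0,-25,0,0,0]])

```text
clock: 15.4
position: [0.4769, 0.3876, 0.26]
tcp_rot: [-3.138, -0.007, 0.221]
wrist_force: [0.8, 0.2, -0.0]
finger_gap: 1.002
grasp_force: 0.0
```

Emit:
step_arm(commands=[[-3,15,0,0,0,0],[-3,15,0,0,0,0],[-3,25,0,0,0,0],[-3,25,0,0,0,0],[-3,25,0,0,0,0],[-3,25,0,0,0,0],[-3,25,0,0,0,0]])

```text
clock: 16.1
position: [0.5022, 0.134, 0.2549]
tcp_rot: [3.142, -0.002, 0.217]
wrist_force: [0.1, 0.4, -0.5]
finger_gap: 1.0
grasp_force: 0.0
```

```bash
python3 - <<'E'
from h import *
im=bot.read_camera("top")[:,:,::-1];ci=bot.camera_info("top");s=bot.read_camera("scene")[:,:,::-1]
hsv=cv2.cvtColor(im,cv2.COLOR_BGR2HSV);b=cv2.inRange(hsv,(105,120,40),(130,255,255));m=np.zeros_like(b);m[205:300,165:240]=b[205:300,165:240]
c=max(cv2.findContours(m,0,1)[0],key=cv2.contourArea).reshape(-1,2)
print(rect(toplane(c,ci,.032)))
cv2.imwrite("pics/end.png",np.hstack([cv2.resize(im[200:300,150:250],(400,400),interpolation=2),cv2.resize(s[300:400,170:270],(400,400),interpolation=2)]))
E
```

```text
(array([0.5314, 0.3965]), 159.5, 67.7, 13.56)
```

View pics/end.png

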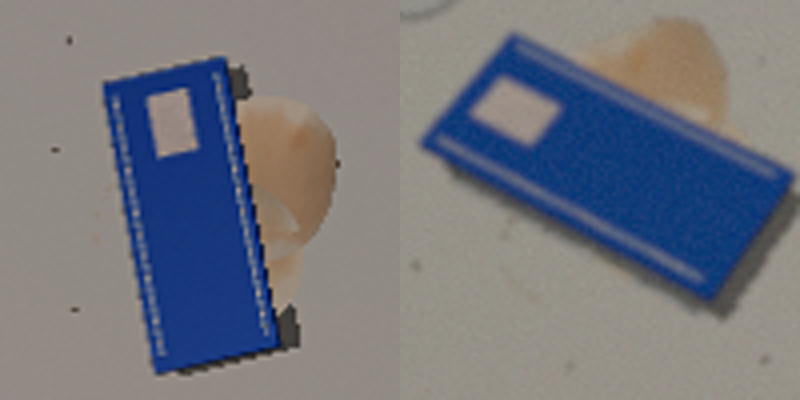

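Both views show the plate flat over the rack. Its centre is within about 2 mm of the rack's and its yaw within 0.5 degrees. I'll hand in.

```bash
python3 -c "
from bench import bot;print(bot.close_job())"
```

```text
the job is handed in; nothing more can be done
None
```

The plate is laid flat on the leftmost empty rack and released, within about 2 mm of centre and 0.5° of square by the top camera, and the job was handed in at about 16 s; no verdict was returned.

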